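Take the round magnifier from its stand and hold it level over the round woven sample

ROBOT

A 6-joint arm with a two-finger parallel gripper is mounted at the origin on the work surface. World frame = base frame: x ahead of the robot, y to its left, z up, the work surface at z = 0. Lengths are in m, angles in rad, forces in N, time in s.
With the tool pointing down it reaches from about 0.375 to 0.975 m from the base axis. Payload 3.8 kg.
Tool frame: the origin (TCP) lies midway between the tips of the shut fingers; the grasp point (between the pads) lies 19 mm behind it; z points along the fingers, y is the line along which they close (so a half turn about z gives the same grasp; the last joint's range is limited). The gripper opens to 88 mm and grips with 3 to 60 N. Pads are 18 mm wide; open, the fingers measure 123 mm over their backs; the gripper's body (75 mm by 187 mm) begins 45 mm behind the grasp point.
Start: joints at [-0.037, 0.264, 1.604, -0, 1.274, -0.037], TCP at [0.675, -0, 0.199] pointing down, gripper open.
Joint ranges: [-2.63, 2.63], [-0.94, 2.18], [0.31, 2.57], [-1.31, 4.45], [0, 2.66], [-2.55, 2.55]. Speed limits (rad/s): [2.57, 2.57, 3.14, 3.14, 3.14, 3.14].

INTERFACE

Orientations are given as a rotation vector (axis times angle).
In Python, from cell import manip, inverse_kinematics, cams, order gives the robot as it stands. Calls block until the motion is done:
- manip.move_pose(position, orientation): joint-space move of the TCP to a pose.
- manip.move_linear(position, rate=0.15, rot=None): straight line of the TCP; rot=None keeps the orientation; rate is the mean speed in m/s.
- manip.set_joints(angles): joint-space move.
- manip.set_gripper(opening, force=None): finger opening in m; force is the grip in N (None keeps the last); returns when the fingers have stopped.
- manip.dwell(seconds).
- inverse_kinematics(position, orientation): joint angles nearest the present ones, or None.
- manip.state(): the state.
- cams.capture(name): name is "scene" or "side" or "wrist"; returns a dict with "image" (384x512x3 uint8, blue, green, red), "z_map" (384x512 float32, m along the optical axis (not along the pixel's ray), 0 where there is no reading), "intrinsics" (3x3 intrinsics, pixels), "k1" (the pictures are not rectified: a ray, as slopes to the right and down, at radius r is drawn at 1 + k1 r^2 times it, then the intrinsics apply), "position" and "orientation" of the camera in the world; the wrist camera has in their place "T_tool_cam" (4x4, takes a point from camera to tool coordinates, whose origin is the TCP and whose axes are the flange's). Camera axes: x right, y down, z forward; pixel columns grow to the right and rows downward; lengths in m; the calibration is good to about 2 mm. A picture is of the moment at which its call begins: read the wrist's pose just before it.
A pose or a line that the arm cannot do raises manip.IKError and nothing moves.
- order.close_job(): hands the job in; it is judged then, once.
The state is a dict: "clock": time; "joint_pos": joint angles; "joint_velocities": joint speeds; "tau": joint torques, N m; "tool_pos": TCP position; "tcp_rot": TCP orientation; "contact_force": force on the tool from outside, world axes, zero at the start; "moment": the same for the moment, N m; "gripper_width": finger opening in m; "grasp_force": force on a finger pad.
Only numpy, scipy, OpenCV 4.12 (cv2) and the standard library are available. Lean on these libraries where they do the work, as an engineer would, in place of code of your own. Each camera call takes 0.05 s, during which the arm holds its last target. There are 200 camera calls.

TASK

Draw the magnifier with the round lens out of the leaning stand, turn it so that its lens lies level, and hold it in the air with the lens centred over the round woven sample, about 10 cm above the desk, so that the weave can be inspected. Finish while still holding it there in the gripper, still and clear of everything else; leave the other magnifier, both samples and the rest of the desk undisturbed.

Things in the scene. Friction and masses are not known exactly. Their poses are not given: they have to be found in the camera images.
- mag_round: Hand magnifier with a ROUND lens, 195 mm long, about 0.13 kg. Origin: centre of the butt end; +x runs along the handle to the lens, y across its width, z normal to the lens. Grey handle 18 mm wide (y), 12 mm thick (z), x = 0 to 118 mm; 10 mm neck to 130 mm; rim 66 mm across, 8 mm thick. Starts butt down in one sleeve of the stand, +x 45 degrees off upright, z facing up and to the robot.
- mag_round_grip (a point): middle of the handle's free part, 88 mm from the butt along +x; at the start the lowest 55 mm of the handle are inside the sleeve and 55 to 118 mm are free to grip across the 18 mm width (y, level at the start)
- mag_round_lens (a point): centre of the round lens, 162 mm from the butt along the handle
- mag_rect: The other magnifier: same handle and material, but a RECTANGULAR lens frame 90 mm wide and 66 mm along the handle. Same axes. Stands in the other sleeve; leave it. Which sleeve holds which varies.
- dock: Light wood stand, fixed; base 150 x 200 x 12 mm, origin at desk height, 12 mm from the base's middle towards the robot, +x the way the magnifiers lean (away from the robot). Two open-topped sleeves at y = +60 and -60 mm: cavity 21 x 15 mm, 55 mm deep, walls 5 mm, floor at x -20, z 26 mm, mouth at x 19, z 65 mm, leaning 45 degrees towards +x. Draw straight out along the handle.
- sample_round: ROUND woven straw sample disc, 60 mm across, 8 mm thick (about 10 mm with the weave), lying loose on the desk; origin at the centre of its underside, z up
- sample_square: SQUARE woven straw sample of the same straw, 56 x 56 x 8 mm; origin at the centre of its underside (loose bystander, leave it). The two samples swap places from start to start.
- eraser: white eraser 45 x 24 x 14 mm (loose bystander, leave it)
- marker: white marker lying down, 110 x 13 x 13 mm, origin under its middle (loose bystander, leave it)
- tape: roll of tape lying flat, 72 mm across, 20 mm high (loose bystander, leave it)
- glue: white glue stick standing, 34 mm across, 90 mm high (loose bystander, leave it)
- mini_basket: small woven basket, 90 mm across, 55 mm high (loose bystander, leave it)
- sheet: sketch on a sheet of paper 300 x 420 mm, flat (0.6 mm, look only), on the black desk, whose top is z = 0. Fixed equipment stands at its edges: an open laptop on the left (from y = 0.45 m, screen 230 mm high), books 40 mm high and a pad of notes at the far edge (x over 0.75 m), a marker tray at the far right.
Things that resemble listed ones, but are neither listed nor needed, are in the scene too. What is shaped like the sample_round but pink or purple is not meant.

How it is judged:
On the way:
1. the round magnifier is drawn clear of the stand in the gripper (height (world z) of mag_round above 0.07 m and contact force between mag_round and dock below 0.05 N and contact force between the fingers and mag_round above 1 N), for 0.2 s.
At the end, for the whole second after the job is handed in: The round magnifier is held by the fingers and by nothing else (no contact with stand or loose things), still (under 0.03 m/s), lens level within 0.25 rad with either face up, lens centre within 25 mm horizontally of the round sample's centre and 70 to 140 mm above the desk (horizontal distance between mag_round_lens and sample_round below 0.025 m and height (world z) of mag_round_lens between 0.07 and 0.14 m and (angle between mag_round's own z axis and vertical below 0.25 rad or angle between mag_round's own z axis and vertical above 2.89 rad) and contact force between the fingers and mag_round above 1 N and linear speed of mag_round below 0.03 m/s and contact force between mag_round and dock below 0.05 N and contact force between mag_round and mag_rect below 0.05 N and contact force between mag_round and sample_round below 0.05 N and contact force between mag_round and sample_square below 0.05 N and contact force between mag_round and eraser below 0.05 N and contact force between mag_round and marker below 0.05 N and contact force between mag_round and tape below 0.05 N and contact force between mag_round and glue below 0.05 N and contact force between mag_round and mini_basket below 0.05 N); the arm keeps its last pose, push and grip.
It fails at once if the other magnifier is moved by more than 20 mm (distance of mag_rect from where it was at the start of the episode above 0.02 m).
It fails at once if a woven sample is moved by more than 20 mm (distance of any of sample_round, sample_square from where it was at the start of the episode above 0.02 m).
It fails at once if another loose thing on the desk is moved by more than 20 mm (distance of any of eraser, marker, tape, glue, mini_basket from where it was at the start of the episode above 0.02 m).
It also fails if it takes over 40 s, if anything falls off the work surface, if the arm or the gripper's body presses on something with over 40 N, if the wrist force passes 120 N, or if a joint passes its speed limit or range.

## Working session

There is one attempt and no reset: what is moved stays moved. The work goes in short steps, each a Python script; the robot and the scene stay as the last script left them, time stands still between calls to the robot, and variables do not carry over. Pictures are saved under pics/ and viewed, at most 10 in all, crops included, and the job is handed in when it is done.

```bash
ls; mkdir -p pics; cat > h.py <<'E'
import numpy as np, cv2
from scipy.spatial.transform import Rotation as R
from cell import manip, inverse_kinematics, cams, order
def grab(n):
    s=manip.state(); c=cams.capture(n)
    if n=="wrist":
        T=np.eye(4); T[:3,:3]=R.from_rotvec(s["tcp_rot"]).as_matrix(); T[:3,3]=s["tool_pos"]
        T=T@np.array(c["T_tool_cam"]); c["Rm"]=T[:3,:3]; c["p"]=T[:3,3]
    else:
        o=np.array(c["orientation"],float); c["Rm"]=o if o.shape==(3,3) else R.from_rotvec(o).as_matrix(); c["p"]=np.array(c["position"])
    return c
def slopes(c,uv):
    K=np.array(c["intrinsics"]); uv=np.atleast_2d(np.array(uv,float))
    return cv2.undistortPoints(uv.reshape(-1,1,2),K,np.array([c["k1"],0,0,0.])).reshape(-1,2)
def ray(c,uv):
    s=slopes(c,uv); return np.c_[s,np.ones(len(s))]@c["Rm"].T
def onplane(c,uv,z):
    d=ray(c,uv); return c["p"]+d*((z-c["p"][2])/d[:,2])[:,None]
def deproj(c,uv):
    uv=np.atleast_2d(uv); z=np.array([c["z_map"][int(v),int(u)] for u,v in uv]); return c["p"]+ray(c,uv)*z[:,None], z
E
python3 - <<'E'
from h import *
import pickle
for n in("scene","side"):
    c=grab(n); print(n,c["p"],c["Rm"].round(2).tolist(),c["k1"],np.array(c["intrinsics"]).tolist(), np.array(c["orientation"]).shape)
    pickle.dump(c,open(n+".pkl","wb")); cv2.imwrite(f"pics/{n}.png",cv2.resize(c["image"],(800,600)))
E
```

```text
pics
scene [1.26493843 0.17148677 1.09828735] [[-0.29, 0.74, -0.6], [0.96, 0.24, -0.17], [0.01, -0.62, -0.78]] -0.14456933143192388 [[443.5224110129335, 0.0, 259.3640434642983], [0.0, 443.5224110129335, 188.2666831028727], [0.0, 0.0, 1.0]] (3,)
side [ 0.0343814  -0.62465169  0.71296151] [[0.76, -0.4, 0.5], [-0.65, -0.47, 0.6], [-0.01, -0.78, -0.62]] 0.002730816806012842 [[409.39785786930713, 0.0, 257.9792043475244], [0.0, 409.39785786930713, 190.89817585399885], [0.0, 0.0, 1.0]] (3,)
```

View pics/scene.png

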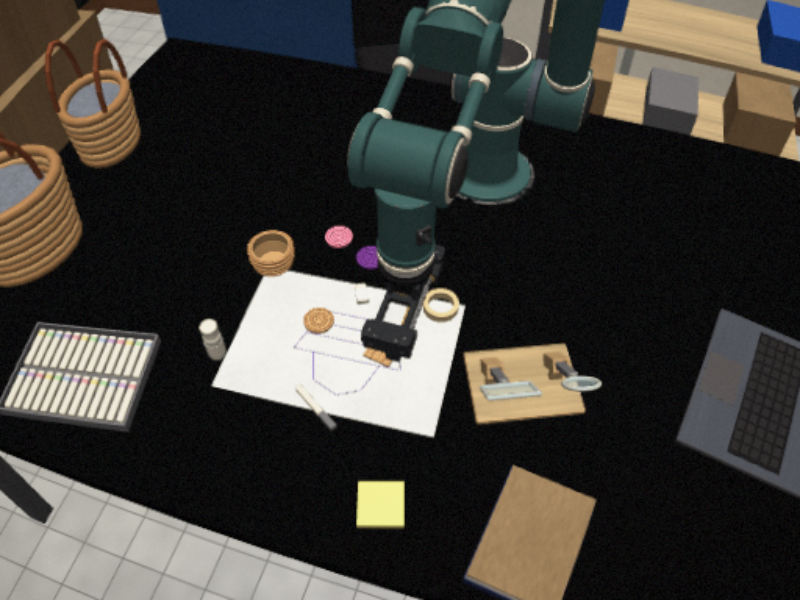

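View pics/side.png

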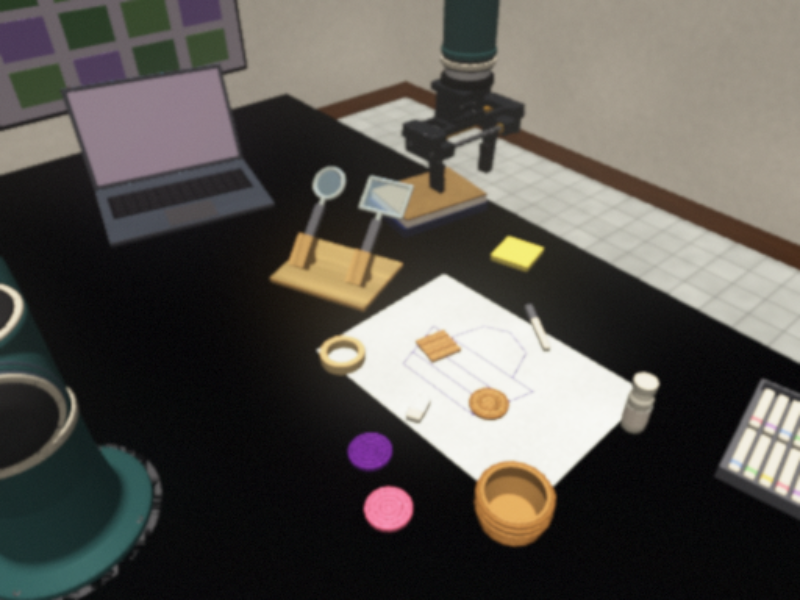

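The scene view shows the round-lens magnifier at (581,383), its sleeve at (553,365), and the rectangular one at (511,391). The round straw sample is at (319,320). In the side view these are (329,183), (303,252), (387,197) and (489,403).
Lookalikes for the magnifier: the rectangular one, and in outline the tape roll at scene (441,303). Lookalikes for the sample: square straw (378,357), pink disc (339,236), purple disc (370,257) and the mini basket (271,252). I choose the round magnifier and the round straw disc.

```bash
python3 - <<'E'
from h import *
import pickle
S=pickle.load(open("scene.pkl","rb"));D=pickle.load(open("side.pkl","rb"))
def tri(a,b):
    a=np.array(a)/1.5625;b=np.array(b)/1.5625
    d1=ray(S,a)[0];d2=ray(D,b)[0];d1/=np.linalg.norm(d1);d2/=np.linalg.norm(d2)
    t=np.linalg.lstsq(np.c_[d1,-d2],D["p"]-S["p"],rcond=None)[0]
    p,q=S["p"]+t[0]*d1,D["p"]+t[1]*d2
    return ((p+q)/2).round(4),round(np.linalg.norm(p-q),4)
print("round",tri((581,383),(329,183)));print("rect",tri((511,391),(387,197)))
# base corners
for c,pts in((S,[(465,353),(577,344),(584,412),(476,422)]),(D,[(271,279),(364,306),(402,264)])):
    print(onplane(c,np.array(pts)/1.5625,.012).round(4).tolist())
out=[]
for c,g in((S,(319,320)),(D,(489,403))):
    hsv=cv2.cvtColor(c["image"],cv2.COLOR_BGR2HSV); m=cv2.inRange(hsv,(5,110,60),(22,255,255))
    n,l,st,ce=cv2.connectedComponentsWithStats(m)
    for i in range(1,n):
        if st[i,4]>60 and np.linalg.norm(ce[i]*1.5625-g)<150: print(st[i].tolist(),(ce[i]*1.5625).round(),onplane(c,ce[i],.007).round(4))
cv2.imwrite("pics/crop.png",np.hstack([cv2.resize(S["image"][210:280,290:395],None,fx=3.8,fy=3.8,interpolation=2),cv2.resize(D["image"][95:200,165:270],None,fx=2.5333,fy=2.5333,interpolation=2)[:266]]))
E
```

```text
round (array([0.6174, 0.2873, 0.1366]), np.float64(0.0018))
rect (array([0.6669, 0.1783, 0.136 ]), np.float64(0.0053))
[[0.5317, 0.0809, 0.012], [0.4472, 0.2828, 0.012], [0.5918, 0.3173, 0.012], [0.668, 0.1351, 0.012]]
[[0.4524, 0.2515, 0.012], [0.5343, 0.0785, 0.012], [0.6652, 0.1316, 0.012]]
[158, 147, 31, 29, 729] [271. 252.] [[ 0.4023 -0.376   0.007 ]]
[195, 197, 18, 16, 226] [318. 320.] [[ 0.5392 -0.2134  0.007 ]]
[233, 222, 17, 12, 105] [377. 355.] [[ 0.5838 -0.0768  0.007 ]]
[267, 212, 27, 19, 293] [437. 345.] [[ 0.567  -0.0738  0.007 ]]
[301, 249, 24, 19, 370] [488. 403.] [[ 0.5393 -0.2145  0.007 ]]
[303, 296, 53, 54, 2234] [514. 503.] [[ 0.442  -0.3522  0.007 ]]
```

View pics/crop.png

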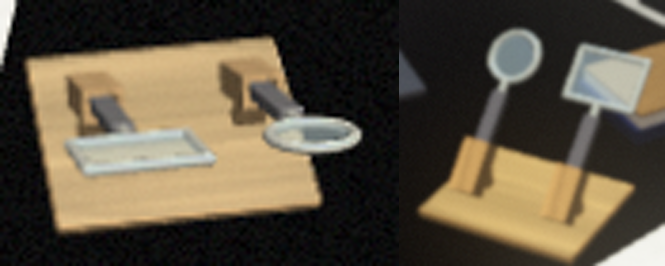

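The crop confirms it: the round lens sits in the left (+y) sleeve, and the rectangular frame is the other one. Next I go to the pre-grasp pose and look with the wrist camera.

```bash
cat >> h.py <<'E'
yaw=np.arctan2(.4135,.9105)
xd=np.array([np.cos(yaw),np.sin(yaw),0]);yd=np.array([-xd[1],xd[0],0]);zw=np.array([0,0,1.])
a=(xd+zw)/2**.5; n=(zw-xd)/2**.5
G=np.array([.5698,.2657,.087])
def rotm(y,z): return R.from_matrix(np.c_[np.cross(y,z),y,z])
def final(h,s):  # handle direction h, a = -s*toolx
    z=-zw; x=-s*h; return R.from_matrix(np.c_[x,np.cross(z,x),z]).as_rotvec()
E
python3 - <<'E'
from h import *
for s in(1,-1):
    rv=rotm(s*yd,-n).as_rotvec()
    for p in(G+.15*n,G-.019*n,G-.019*n+.13*a,G-.019*n+.1*a+[0,0,.15]):
        q=inverse_kinematics(p,rv);print(s,p.round(3),None if q is None else np.round(q,2))
    for ang in np.radians([-60,-30,0,30,60,90]):
        h=np.array([np.cos(ang),np.sin(ang),0]);p=np.array([.539,-.214,.115])-.074*h-.019*zw
        q=inverse_kinematics(p,final(h,s));print(s,ang.round(2),None if q is None else np.round(q,2))
E
```

```text
1 [0.473 0.222 0.193] [ 0.35 -0.55  2.53  0.14  0.38 -1.75]
1 [0.582 0.271 0.074] [ 0.38 -0.01  2.42  2.54  0.06  2.14]
1 [0.666 0.309 0.165] [ 0.39  0.01  2.18  0.17  0.17 -1.77]
1 [0.646 0.3   0.294] [ 0.38 -0.17  2.09  0.07  0.44 -1.66]
1 -1.05 [-0.34  0.07  2.03  0.    1.04 -0.86]
1 -0.52 [-0.41  0.04  2.06  0.    1.04 -1.45]
1 0.0 [-0.48  0.05  2.05  0.    1.04 -2.05]
1 0.52 None
1 1.05 None
1 1.57 None
-1 [0.473 0.222 0.193] [ 0.35 -0.55  2.53  0.14  0.38  1.39]
-1 [0.582 0.271 0.074] [ 0.38 -0.01  2.42  2.54  0.06 -1.01]
-1 [0.666 0.309 0.165] [0.39 0.01 2.18 0.17 0.17 1.38]
-1 [0.646 0.3   0.294] [ 0.38 -0.17  2.09  0.07  0.44  1.48]
-1 -1.05 [-0.34  0.07  2.03  0.    1.04  2.28]
-1 -0.52 [-0.41  0.04  2.06 -0.    1.04  1.69]
-1 0.0 [-0.48  0.05  2.05 -0.    1.04  1.09]
-1 0.52 [-0.53  0.09  2.   -0.    1.04  0.51]
-1 1.05 [-0.55  0.16  1.93  0.    1.05 -0.03]
-1 1.57 [-0.53  0.23  1.85 -0.    1.07 -0.53]
```

```bash
cat >> h.py <<'E'
t=np.radians(27); tz=np.sin(t)*xd-np.cos(t)*zw
RG=rotm(-yd,tz); M=np.c_[a,yd,n]      # tool rot, magnifier axes at start
rel=M.T@RG.as_matrix()
def fin(ang):
    h=np.array([np.cos(ang),np.sin(ang),0]); F=np.c_[h,np.cross(zw,h),zw]
    return h,R.from_matrix(F@rel)
E
python3 - <<'E'
from h import *
rv=RG.as_rotvec()
for p in(G-.12*tz,G+.019*tz,G+.019*tz+.13*a,G+.019*tz+.1*a+[0,0,.15]):
    q=inverse_kinematics(p,rv);print(p.round(3),None if q is None else np.round(q,2))
for ang in np.radians([-60,-30,0,30,60]):
    h,r=fin(ang);p=np.array([.539,-.214,.115])-.074*h+.019*r.as_matrix()[:,2]
    q=inverse_kinematics(p,r.as_rotvec());print(ang.round(2),None if q is None else np.round(q,2))
manip.set_gripper(.05)
manip.move_pose(G-.12*tz,rv)
c=grab("wrist"); cv2.imwrite("pics/w1.png",c["image"])
P=c["Rm"].T@(np.array([G,G+.074*a,G-.033*a])-c["p"]).T
uv,_=cv2.projectPoints(P.T.copy(),np.zeros(3),np.zeros(3),np.array(c["intrinsics"]),np.array([c["k1"],0,0,0]));print(uv.reshape(-1,2).round(),manip.state()["clock"])
E
```

```text
[0.52  0.243 0.194] [ 0.38 -0.24  2.2   0.03  0.71  1.51]
[0.578 0.269 0.07 ] [0.39 0.04 2.2  0.04 0.43 1.5 ]
[0.661 0.307 0.162] [0.39 0.1  1.94 0.03 0.62 1.52]
[0.642 0.299 0.291] [ 0.39 -0.03  1.84  0.02  0.86  1.53]
-1.05 [-0.46  0.24  1.86  0.18  1.3   2.09]
-0.52 [-0.43  0.26  1.85  0.03  1.35  1.66]
0.0 [-0.4   0.25  1.85 -0.12  1.33  1.22]
0.52 [-0.37  0.23  1.88 -0.26  1.24  0.79]
1.05 [-0.36  0.2   1.91 -0.35  1.1   0.34]
[[259. 176.]
 [260. 104.]
 [259. 202.]] 2.2333
```

View pics/w1.png

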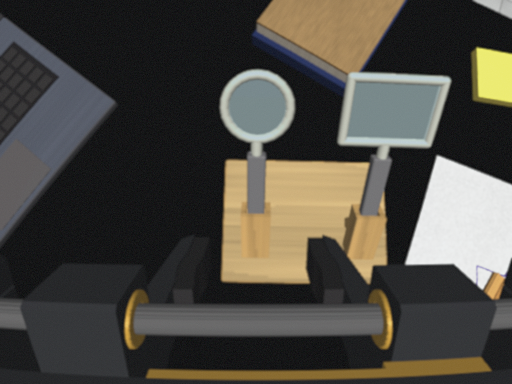

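The wrist view shows the round lens at (258,106), handle mid-free at (256,184), sleeve mouth at (256,212) and neck at (256,152). It lies a few mm left of the prediction, so I refine with depth on the handle before grasping.

```bash
python3 - <<'E'
from h import *
c=grab("wrist")
uv=[(256,v) for v in(158,164,170,176,182,188,194,200,206)]
P,z=deproj(c,uv); print(z.round(3))
# handle top face lies 6 mm off axis along n
d=P-.006*n-G; print("along a",(d@a).round(4),"y",(d@yd).round(4),"n",(d@n).round(4))
L,_=deproj(c,[(222,106),(293,106),(258,72),(258,140)]);dl=L-G;print("rim",(dl@a).round(4),(dl@yd).round(4),(dl@n).round(4))
hsv=cv2.cvtColor(c["image"],cv2.COLOR_BGR2HSV)
m=hsv[:,:,1]<60
for v in(165,180,195): print(v,[u for u in range(235,280) if hsv[v,u,1]<70 and hsv[v,u,2]>50][::50 or 1],)
for v in range(148,222,3): print(v,c["image"][v,256].tolist(),end=" ")
E
```

```text
[0.297 0.299 0.303 0.306 0.309 0.312 0.318 0.322 0.326]
along a [ 0.0241  0.0187  0.0116  0.0052 -0.0011 -0.0075 -0.0157 -0.0228 -0.0303] y [0.0029 0.0029 0.0029 0.0029 0.0029 0.0029 0.003  0.003  0.003 ] n [-0.0001  0.0018  0.001   0.0018  0.0029  0.0039  0.0027  0.0034  0.0036]
rim [0.0729 0.0731 0.1016 0.042 ] [ 0.0324 -0.0294  0.0011  0.001 ] [ 0.0005  0.0008 -0.0005  0.0042]
165 [247]
180 [247]
195 [247]
148 [183, 196, 194] 151 [185, 198, 195] 154 [184, 197, 194] 157 [143, 145, 145] 160 [118, 116, 116] 163 [118, 116, 117] 166 [118, 116, 117] 169 [116, 115, 117] 172 [118, 117, 118] 175 [119, 117, 117] 178 [118, 116, 117] 181 [117, 116, 116] 184 [119, 117, 118] 187 [119, 117, 118] 190 [119, 118, 118] 193 [118, 117, 118] 196 [118, 116, 117] 199 [118, 117, 117] 202 [117, 116, 117] 205 [118, 116, 118] 208 [118, 116, 117] 211 [119, 117, 117] 214 [99, 143, 175] 217 [98, 153, 191] 220 [101, 159, 197]
```

```bash
echo 'G=G-.003*a+.002*yd+.001*n' >> h.py
python3 - <<'E'
from h import *
T=G+.019*tz
manip.move_linear(T-.05*tz,.15); manip.move_linear(T,.06)
print(manip.state()["contact_force"])
manip.set_gripper(0,35); s=manip.state(); print(s["gripper_width"],s["grasp_force"],s["contact_force"])
manip.move_linear(T+.03*a,.04); print(manip.state()["contact_force"])
manip.move_linear(T+.12*a,.1); s=manip.state();print(s["gripper_width"],s["grasp_force"],s["contact_force"],s["clock"],s["tool_pos"])
manip.move_linear(T+.12*a+[-.03,0,.13],.15); manip.dwell(.3)
for k in("scene","side"):
  c=grab(k); cv2.imwrite(f"pics/{k}2.png",c["image"])
c=grab("wrist"); cv2.imwrite("pics/m2.png",cv2.resize(np.hstack([cv2.imread("pics/side2.png"),c["image"]]),(800,300)))
print(manip.state()["clock"])
E
```

```text
[-0.61302038 -0.67591425  0.30790313]
0.0003452244780364609 0.0 [-1.40685691 -0.56166985  0.21322801]
[ 0.0029661  -0.41564896 -0.00838553]
0.0005911872267335696 0.0 [0.24503493 0.11619321 0.09251282] 6.7833 [0.65060961 0.3046349  0.1524004 ]
8.275
```

View pics/m2.png

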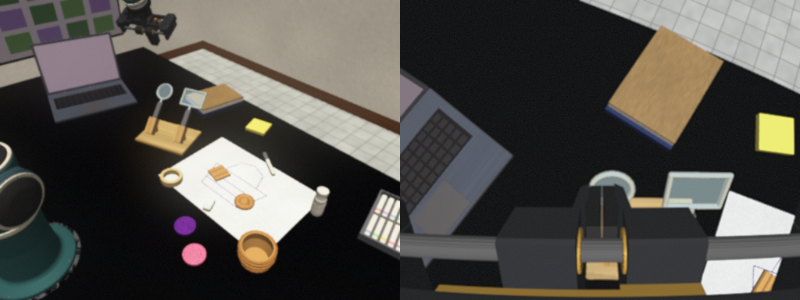

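The gripper closed on nothing. The side view shows the round magnifier still in its sleeve, undisturbed, and the shut fingertips are at about (262,250) in the wrist picture. I'll check where the TCP projects.

```bash
python3 - <<'E'
from h import *
T=G+.019*tz
s=manip.state()
print(R.from_rotvec(s["tcp_rot"]).as_matrix().round(3).tolist(),"want",RG.as_matrix().round(3).tolist())
c=grab("wrist");Tc=np.array(c["T_tool_cam"]);print(Tc.round(3).tolist())
def proj(c,P):
    P=c["Rm"].T@(np.atleast_2d(P)-c["p"]).T
    return cv2.projectPoints(P.T.copy(),np.zeros(3),np.zeros(3),np.array(c["intrinsics"]),np.array([c["k1"],0,0,0]))[0].reshape(-1,2).round()
p=s["tool_pos"];print("tcp,grasp",proj(c,[p,p-.019*tz]).tolist(),"lens now",proj(c,[G+.074*a]).tolist())
print("tip depths",[float(c["z_map"][v,262].round(3)) for v in range(236,300,8)], np.linalg.inv(Tc)[2,3])
manip.set_gripper(.05); 
manip.move_linear(T+.12*a,.15);manip.move_linear(T-.05*tz,.2)
s=manip.state();c=grab("wrist");p=s["tool_pos"];print("tcp",proj(c,[p,p-.019*tz]),"handle",proj(c,[G+.03*a,G,G-.033*a,G+.074*a]),s["clock"])
cv2.imwrite("pics/w3.png",c["image"])
E
```

```text
[[0.812, 0.413, 0.413], [0.368, -0.911, 0.188], [0.454, -0.0, -0.891]] want [[0.811, 0.414, 0.413], [0.368, -0.911, 0.188], [0.454, -0.0, -0.891]]
[[0.001, -0.952, -0.306, 0.079], [1.0, 0.001, -0.0, -0.001], [0.0, -0.306, 0.952, -0.186], [0.0, 0.0, 0.0, 1.0]]
tcp,grasp [[260.0, 222.0], [261.0, 235.0]] lens now [[271.0, 244.0]]
tip depths [0.33799999952316284, 0.15399999916553497, 0.1459999978542328, 0.13899999856948853, 0.13099999725818634, 0.12600000202655792, 0.12099999934434891, 0.11999999731779099] 0.20105275222581678
tcp [[260. 222.]
 [261. 235.]] handle [[260. 174.]
 [260. 209.]
 [260. 241.]
 [261. 112.]] 10.9417
```

View pics/w3.png

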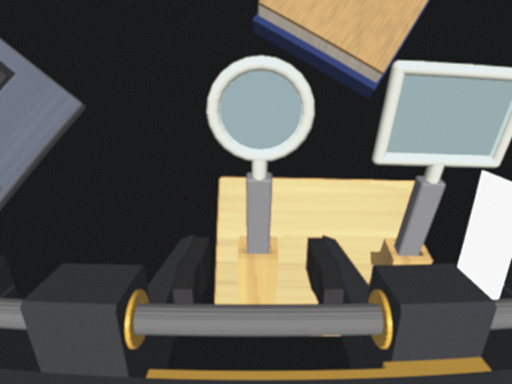

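The wrist picture shows the handle at (259,213) midway between the open fingers, whose tips are at about v=240. The TCP should project to v=222, so the fingers look shorter than stated. I'll check against the fixed cameras' starting pictures.

```bash
python3 - <<'E'
from h import *
import pickle
D=pickle.load(open("side.pkl","rb"))
def proj(c,P):
    P=c["Rm"].T@(np.atleast_2d(P)-c["p"]).T
    return cv2.projectPoints(P.T.copy(),np.zeros(3),np.zeros(3),np.array(c["intrinsics"]),np.array([c["k1"],0,0,0]))[0].reshape(-1,2)*1.5625
p=np.array([.675,0,.199]);print("tcp in start side pic (800)",proj(D,[p,p+[0,.044,0],p-[0,.044,0]]).round().tolist())
for uv in((437,186),(486,166),(437,178),(486,158)):
    print(uv,deproj(D,np.array([uv])/1.5625)[0].round(4))
manip.move_linear(manip.state()["tool_pos"]-.08*tz,.2)
c=grab("side");s=manip.state();q=s["tool_pos"];u=proj(c,[q,q-.019*tz,q-.06*tz])/1.5625;print(u.round(),s["gripper_width"])
x,y=u[0].astype(int);x0,y0=max(x-60,0),max(y-80,0)
cv2.imwrite("pics/s4.png",cv2.resize(c["image"][y0:y0+130,x0:x0+130],(600,600)));print(x0,y0)
E
```

```text
tcp in start side pic (800) [[459.0, 202.0], [440.0, 192.0], [479.0, 213.0]]
(437, 186) [[ 0.618  -0.0076  0.2512]]
(486, 166) [[ 0.7204 -0.0094  0.2507]]
(437, 178) [[ 0.6161 -0.0091  0.2657]]
(486, 158) [[ 0.7218 -0.0068  0.2629]]
[[189. 117.]
 [186. 113.]
 [180. 103.]] 0.05000499825479096
128 37
```

View pics/s4.png

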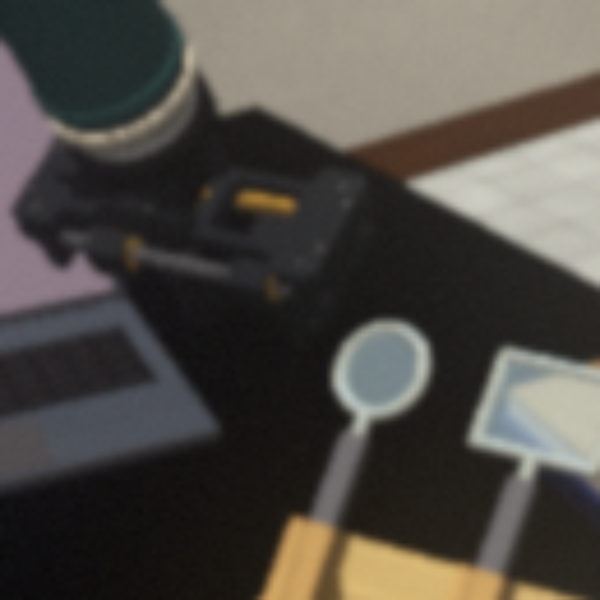

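The fixed camera puts the open fingertips about 46 mm above the reported TCP at the start, and the wrist depth says the same. So the reported TCP lies 45 mm beyond the real tips. I correct for that, grasp in stages while watching the force, and check the grip.

```bash
echo 'OFF=.064' >> h.py
python3 - <<'E'
from h import *
T=G+OFF*tz; rv=RG.as_rotvec()
for p in(T,T+.12*a,T+.12*a+np.array([-.03,0,.13])):
    q=inverse_kinematics(p,rv); print(None if q is None else np.round(q,2))
f=lambda:np.round(manip.state()["contact_force"],2)
f0=f()
for d,r in((.045,.2),(.02,.1),(.01,.05),(0,.05)):
    manip.move_linear(T-d*tz,r); print(d,f())
    if np.linalg.norm(f()-f0)>6: print("contact!");break
else:
    manip.set_gripper(0,35); s=manip.state(); print(s["gripper_width"],s["grasp_force"],f())
    if s["gripper_width"]>.012:
        manip.move_linear(T+.03*a,.05); print(f())
        manip.move_linear(T+.12*a,.1); s=manip.state();print(s["gripper_width"],s["grasp_force"],f())
print(manip.state()["clock"])
E
```

```text
[0.39 0.14 2.19 0.05 0.34 1.5 ]
[0.4  0.18 1.96 0.03 0.54 1.52]
[0.42 0.01 1.89 0.01 0.77 1.56]
0.045 [ 0.16 -1.31 -0.78]
0.02 [-0.15  0.08 -0.28]
0.01 [-0.17 -0.65 -0.57]
0 [ 0.4  -0.28 -0.26]
0.015986151481848794 34.97773744645656 [-1.02 -0.08  0.36]
[ 0.14 -0.03 -1.54]
0.016034175456190153 35.015330892924794 [ 0.28  0.06 -2.94]
15.925
```

The grip holds at 16 mm width and 35 N, with the magnifier's weight on the wrist. Now I lift, carry and level it above the sample, then look.

```bash
python3 - <<'E'
from h import *
T=G+OFF*tz
manip.move_linear(T+.12*a+[-.03,0,.14],.2)
h,r=fin(0.); C=np.array([.5393,-.214,.25]); Z=r.as_matrix()[:,2]
manip.move_pose(C-.074*h+OFF*Z,r.as_rotvec()); manip.dwell(.2)
s=manip.state();print(s["gripper_width"],s["grasp_force"],s["clock"])
c=grab("wrist");d=grab("scene");e=grab("side")
import pickle;pickle.dump((c,d,e),open("k5.pkl","wb"))
cv2.imwrite("pics/m5.png",np.hstack([cv2.resize(c["image"],(400,300)),cv2.resize(e["image"],(400,300))]))
E
```

```text
0.016098492698364636 35.01653243768715 18.95
```

View pics/m5.png

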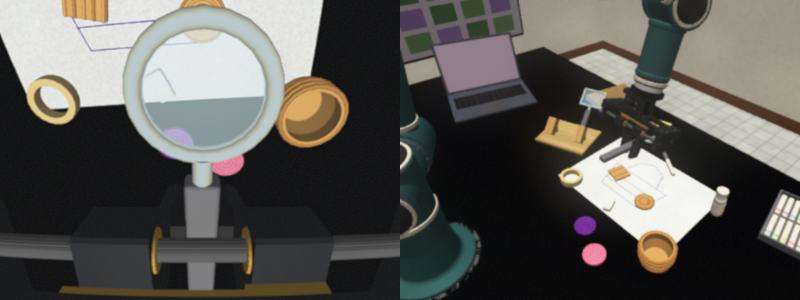

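The wrist view shows the lens level-looking, held at about (205,85) in the left panel. The round sample is still in place on the sheet at side (645,202), and the rectangular magnifier still stands in the stand. I measure the rim's plane and centre by depth.

```bash
python3 - <<'E'
from h import *
import pickle
c,d,e=pickle.load(open("k5.pkl","rb"))
z=c["z_map"];hsv=cv2.cvtColor(c["image"],cv2.COLOR_BGR2HSV)
near=((z>0.05)&(z<.24)).astype(np.uint8); near[225:]=0; near[205:]=0
n_,l,st,ce=cv2.connectedComponentsWithStats(near); i=l[60:70,165:172].max() or 1+np.argmax(st[1:,4]); m=(l==i)
print(st[i],ce[i])
v,u=np.nonzero(m); uv=np.c_[u,v]
P=c["p"]+ray(c,uv)*z[v,u][:,None]
med=np.median(P,0)
for _ in range(4):
    cen=P.mean(0);nv=np.linalg.svd(P-cen,full_matrices=False)[2][2];r=np.abs((P-cen)@nv)
    P=P[r<max(.004,2*np.median(r))]
nv*=np.sign(nv[2]);print("normal",nv.round(3),"tilt",np.arccos(nv[2]).round(3),len(P))
hull=P[cv2.convexHull(P[:,:2].astype(np.float32),returnPoints=False).ravel()]
(x,y),rad=cv2.minEnclosingCircle(P[P[:,0]>.5][:,:2].astype(np.float32));print("circle",x,y,rad,"z",cen[2])
print("sample wanted .5393 -.214")
h=cv2.cvtColor(e["image"],cv2.COLOR_BGR2HSV);mm=cv2.inRange(h,(5,110,60),(22,255,255));n2,_,s2,c2=cv2.connectedComponentsWithStats(mm)
for k in range(1,n2):
    if s2[k,4]>100: print(onplane(e,c2[k],.007).round(4),s2[k,4])
E
```

```text
[  157     6   208   199 32884] [260.34457487 106.76976645]
normal [0.053 0.013 0.998] tilt 0.055 32884
circle 0.5377824306488037 -0.21264737844467163 0.03295145183801651 z 0.2486152751126196
sample wanted .5393 -.214
[[1.1798 0.7526 0.007 ]] 696
[[ 1.2624 -0.0909  0.007 ]] 1841
[[0.925  0.3388 0.007 ]] 370
[[0.8194 0.1121 0.007 ]] 163
[[0.559  0.2016 0.007 ]] 2489
[[ 0.5671 -0.0738  0.007 ]] 292
[[ 0.5393 -0.2145  0.007 ]] 369
[[ 0.4419 -0.3522  0.007 ]] 2233
```

The lens is level to 0.055 rad, centred within 2 mm of the sample, and both samples are unmoved. I lower it, re-check and hand in.

```bash
python3 - <<'E'
from h import *
p=np.array(manip.state()["tool_pos"])
manip.move_linear(p+[.0015,-.0015,-.141],.1); manip.dwell(.6)
s=manip.state();print(s["gripper_width"],s["grasp_force"],np.round(s["contact_force"],2),s["tool_pos"],s["clock"],np.abs(s["joint_velocities"]).max())
c=grab("wrist"); z=c["z_map"]; L,_=deproj(c,[(168,106),(353,106),(260,16)]);print(L.round(4))
cv2.imwrite("pics/m6.png",np.hstack([cv2.resize(c["image"],(400,300)),cv2.resize(grab("side")["image"],(400,300))]))
E
```

```text
0.016225956687594766 35.01649763501973 [ 0.03  0.29 -1.83] [ 0.44717973 -0.21518431  0.04818773] 21.2583 0.0013902627613288213
[[ 0.5458 -0.1871  0.1093]
 [ 0.5461 -0.2423  0.1097]
 [ 0.5697 -0.2145  0.1073]]
```

View pics/m6.png

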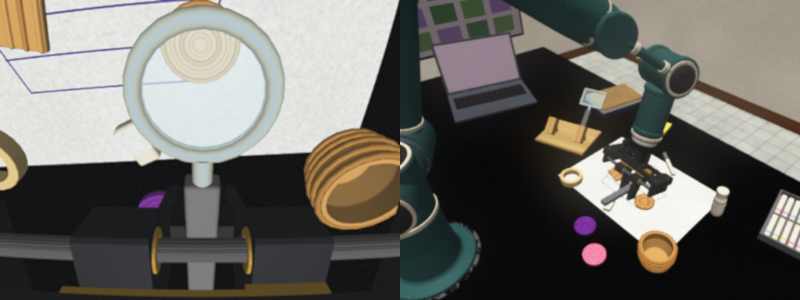

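The lens is at (0.540, -0.215, 0.108), still and clear. The sample shows through it at (200,45), which fits the camera's slanted view. Handing in.

```bash
python3 -c "
from h import *
print(order.close_job())"
```

```text
the job is handed in; nothing more can be done
None
```

I handed the job in with the round magnifier held still and level, about 11 cm above the desk, its lens centred within about 2 mm of the round woven sample; the job system returned no verdict.

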